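# Put the loading coils away in order of height

## Task

Stand the four loading coils upright on the four black pads of the aluminium strip, one centred on each pad, in order of height: the tallest on the pad next to the red post, then ever shorter ones, the shortest at the other end. Leave the amber bottle standing where it is.

Things in the scene. Friction and masses are not known exactly. Their poses are not given: they have to be found in the camera images.
- coil_blue: upright loading coil, a cylinder 37 mm across: copper winding between a black bottom flange and a blue cap; 92 mm tall (the tallest); 50 to 150 g, rigid, may be gripped anywhere on its side; origin at the centre of its underside, z up along its axis
- coil_green: upright loading coil, a cylinder 37 mm across: copper winding between a black bottom flange and a green cap; 76 mm tall (second tallest); 50 to 150 g, rigid, may be gripped anywhere on its side; origin at the centre of its underside, z up along its axis
- coil_yellow: upright loading coil, a cylinder 37 mm across: copper winding between a black bottom flange and a yellow cap; 60 mm tall (third tallest); 50 to 150 g, rigid, may be gripped anywhere on its side; origin at the centre of its underside, z up along its axis
- coil_white: upright loading coil, a cylinder 37 mm across: copper winding between a black bottom flange and a white cap; 44 mm tall (the shortest); 50 to 150 g, rigid, may be gripped anywhere on its side; origin at the centre of its underside, z up along its axis
- pad_a: black round rubber pad, 50 mm across, 3 mm thick, on the 6 mm thick aluminium strip, its upper face 9 mm above the desk; fixed; origin at the centre of its underside, 6 mm above the desk; pad_a, pad_b, pad_c, pad_d lie in this order in one straight row, 70 mm centre to centre; its y axis points along the row from pad_d towards pad_a. An end pad.
- pad_b: black round rubber pad, 50 mm across, 3 mm thick, on the 6 mm thick aluminium strip, its upper face 9 mm above the desk; fixed; origin at the centre of its underside, 6 mm above the desk; pad_a, pad_b, pad_c, pad_d lie in this order in one straight row, 70 mm centre to centre; its y axis points along the row from pad_d towards pad_a. An inner pad, next to pad_a.
- pad_c: black round rubber pad, 50 mm across, 3 mm thick, on the 6 mm thick aluminium strip, its upper face 9 mm above the desk; fixed; origin at the centre of its underside, 6 mm above the desk; pad_a, pad_b, pad_c, pad_d lie in this order in one straight row, 70 mm centre to centre; its y axis points along the row from pad_d towards pad_a. An inner pad, next to pad_d.
- pad_d: black round rubber pad, 50 mm across, 3 mm thick, on the 6 mm thick aluminium strip, its upper face 9 mm above the desk; fixed; origin at the centre of its underside, 6 mm above the desk; pad_a, pad_b, pad_c, pad_d lie in this order in one straight row, 70 mm centre to centre; its y axis points along the row from pad_d towards pad_a. An end pad.
- red_post: red round post, 24 mm across and 22 mm tall, fixed at one end of the strip (which end varies), in line with the pads, 53 mm beyond the centre of the nearest end pad (pad_a or pad_d); the other end has a like grey post; origin at the centre of its underside, 6 mm above the desk
- bottle: amber glass bottle with black cap and white label, 42 mm across, 85 mm tall, standing loose among the coils; a bystander; origin at the centre of its underside

How it is judged (in metres and radians):
At the end, for the whole second after the job is handed in: Each coil stands upright (within 0.1 rad) and at rest on its own pad, within 12 mm of the pad's centre, heights falling from the pad next to the red post to the far end; all are released (((horizontal distance between red_post and pad_a below 0.09 m and horizontal distance between coil_blue and pad_a below 0.012 m and z of coil_blue in the frame of pad_a below 0.008 m and horizontal distance between coil_green and pad_b below 0.012 m and z of coil_green in the frame of pad_b below 0.008 m and horizontal distance between coil_yellow and pad_c below 0.012 m and z of coil_yellow in the frame of pad_c below 0.008 m and horizontal distance between coil_white and pad_d below 0.012 m and z of coil_white in the frame of pad_d below 0.008 m) or (horizontal distance between red_post and pad_d below 0.09 m and horizontal distance between coil_blue and pad_d below 0.012 m and z of coil_blue in the frame of pad_d below 0.008 m and horizontal distance between coil_green and pad_c below 0.012 m and z of coil_green in the frame of pad_c below 0.008 m and horizontal distance between coil_yellow and pad_b below 0.012 m and z of coil_yellow in the frame of pad_b below 0.008 m and horizontal distance between coil_white and pad_a below 0.012 m and z of coil_white in the frame of pad_a below 0.008 m)) and angle between each of coil_blue, coil_green, coil_yellow, coil_white's own z axis and vertical below 0.1 rad and linear speed of each of coil_blue, coil_green, coil_yellow, coil_white below 0.02 m/s); the robot touches nothing.
It fails at once if the amber bottle is tipped over or pushed more than 30 mm (angle between bottle's own z axis and vertical above 0.5 rad or distance of bottle from where it was at the start of the episode above 0.03 m).
It also fails if it takes over 115 s, if anything falls off the work surface, if the arm or the gripper's body presses on something with over 40 N, if the wrist force passes 120 N, or if a joint passes its speed limit or range.

## Robot

A 6-joint arm with a two-finger parallel gripper is mounted at the origin on the work surface. World frame = base frame: x ahead of the robot, y to its left, z up, the work surface at z = 0. Lengths are in mm, angles in rad, forces in N, time in s.
With the tool pointing down it reaches from about 275 to 750 mm from the base axis. Payload 10.2 kg.
Tool frame: the origin (TCP) lies midway between the tips of the shut fingers; the grasp point (between the pads) lies 19 mm behind it; z points along the fingers, y is the direction in which the jaws open and shut (so a half turn about z gives the same grasp; the last joint's range is limited). The gripper opens to 85 mm and grips with 20 to 120 N. Pads are 22 mm wide; open, the fingers measure 114 mm over their backs; the gripper's body (76 mm by 85 mm) begins 54 mm behind the grasp point. The pads swing forward as they close: fully open they stand 13 mm farther back than shut.
Start: joints at [-1.571, 0.313, 1.498, -0, 1.331, -0.223], TCP at [115.991, -512.032, 231.294] pointing down, gripper open.
Joint ranges: [-2.94, 2.94], [-0.97, 2.17], [0.19, 2.56], [-1.23, 4.37], [0.02, 3.11], [-2.88, 2.88]. Speed limits (rad/s): [2.39, 2.39, 3.01, 3.14, 3.14, 3.14].

## Interface

Orientations are given as a unit quaternion [w, x, y, z].
In Python, from rig import sense, optics, ctrl gives the robot as it stands.
- The arm moves only by the tool play_rows, never from a script. Its argument "plan" is a list of rows, each a list of 7 numbers: the shift along the world's x, y, z in mm, then the turn, a rotation vector about the world's x, y, z in rad, then the opening, from -1 (shut) to 1 (fully open), so that 0 is half open. A call has 1 to 5 rows; each row shifts and turns the pose as measured when the row begins; what a row does not reach is not made up. A row lasts 1/12 s, in which the tool goes at most 41.7 mm and 7.16 degrees, less where a joint would pass 70% of its speed; a pose out of reach is approached as far as the arm can. A call is refused whole if a number of a shift passes 41.7 or a number of a turn 0.125, either way. A call with a gripper value outside its range is refused whole. The fingers move at their own pace and stop on an object; "grip_force" is the grip in N (left out, the last holds). Time passes only in rows, so rows that do not move let the fingers close. It gives the time, the measured TCP pose, the force and the opening at its end, in the units of the state.
- sense(): the state, without advancing time (a new reading comes with each control period).
- optics.capture(name): name is "side" or "top" or "wrist"; returns a dict with "img" (384x512x3 uint8, blue, green, red), "fx", "fy", "cx", "cy" (pixels), "world_to_cam" (4x4, takes a point from world to camera coordinates). Camera axes: x right, y up, looking along -z (the intrinsics and any distortion apply to the point x, -y, -z); pixel columns grow to the right and rows downward; lengths in mm; the calibration is good to about 2 mm. The wrist camera is an equidistant fisheye: a pixel r from the principal point sees the ray r / f radians off the axis. A picture is of the moment at which its call begins. There is no depth.
- ctrl.finish_job(): hands the job in, once; it reports no verdict.
The state is a dict: "time_s": time; "joints": joint angles; "dq": joint speeds; "tau": joint torques, N m; "eef_pos": TCP position; "ee_rot": TCP orientation; "force": force on the tool from outside, world axes, zero at the start; "wrist_torque": the same for the moment, N m; "grip_width": opening from 0.0 (shut) to 1.0 (fully open).
Only numpy, scipy, OpenCV 4.12 (cv2) and the standard library are available. Lean on these libraries where they do the work, as an engineer would, in place of code of your own. Each camera call takes 0.05 s, during which the arm holds its last target. There are 200 camera calls.

## Working session

There is one attempt and no reset: what is moved stays moved. The work goes in short steps, Python scripts to look and compute and a tool call to move; the robot and the scene stay as the last step left them, time stands still between calls to the robot, and variables do not carry over. Pictures are saved under pics/ and viewed, about 12 in all and at most 16, crops included, and the job is handed in when it is done.

Besides the shell and the picture viewer there is one more tool, called after ">>>" as name(argument=value, ...) on one line, values as JSON. play_rows: Moves the arm, as the interface text tells. Its arguments: {"type":"object","properties":{"plan":{"type":"array"},"grip_force":{"type":"number"}},"required":["plan"]}

```bash
mkdir -p pics; ls; python3 - <<'E'
from rig import sense,optics
import cv2,numpy as np
print(sense())
for n in("top","side"):
    c=optics.capture(n);cv2.imwrite(f"pics/{n}0.png",c["img"])
    print(n,c["fx"],c["fy"],c["cx"],c["cy"],np.round(c["world_to_cam"],4).tolist(),[k for k in c])
E
```

```text
pics
{'time_s': 0.0, 'joints': array([-1.57139851e+00,  3.13465666e-01,  1.49845125e+00, -2.04785621e-05,
        1.33102682e+00, -2.23386245e-01]), 'dq': array([ 0.00046329, -0.00146741, -0.00215903,  0.00070735, -0.00035377,
        0.00024535]), 'tau': array([-1.74884726e-04, -4.12268651e+01, -2.59742117e+01, -1.91188278e-04,
        4.19568649e-03,  1.88821690e-05]), 'eef_pos': array([ 115.98677255, -511.75088752,  230.72173764]), 'ee_rot': array([-6.72418770e-04,  9.93801823e-01,  1.11164208e-01,  6.56160393e-05]), 'force': array([-0.8198468 ,  0.68260437, -0.0156858 ]), 'wrist_torque': array([-0.00432677,  0.03489235, -0.01238232]), 'grip_width': 1.000704306186277}
top 427.9959101573524 427.9959101573524 249.20202199897608 194.01873304265882 [[-0.0224, -0.9996, 0.0173, 17.6837], [0.9906, -0.0198, 0.1357, -524.7823], [-0.1353, 0.0202, 0.9906, -804.0992], [0.0, 0.0, 0.0, 1.0]] ['img', 'fx', 'fy', 'cx', 'cy', 'world_to_cam']
side 412.94651179868396 412.94651179868396 253.42414463207064 199.68974472550204 [[-0.9806, -0.1953, 0.0138, 510.0985], [0.1277, -0.5846, 0.8012, -99.1554], [-0.1484, 0.7875, 0.5982, -816.75], [0.0, 0.0, 0.0, 1.0]] ['img', 'fx', 'fy', 'cx', 'cy', 'world_to_cam']
```

View pics/top0.png

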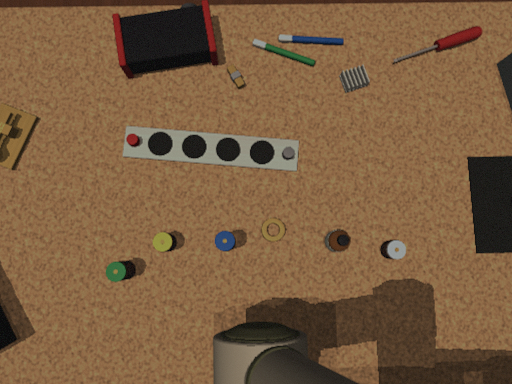

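View pics/side0.png

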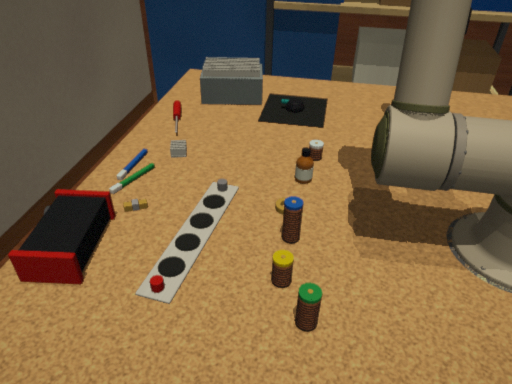

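```bash
cat >h.py <<'E'
import numpy as np,cv2
from rig import sense,optics
def ray(c,uv,z):
    M=np.array(c["world_to_cam"]);R,t=M[:3,:3],M[:3,3]
    d=R.T@np.array([(uv[0]-c["cx"])/c["fx"],-(uv[1]-c["cy"])/c["fy"],-1]);o=-R.T@t
    return (o+d*(z-o[2])/d[2])[:2]
def proj(c,p):
    M=np.array(c["world_to_cam"]);q=M[:3,:3]@p+M[:3,3]
    return np.array([c["cx"]-c["fx"]*q[0]/q[2],c["cy"]+c["fy"]*q[1]/q[2]])
def blob(mask,near):
    n,l,s,ce=cv2.connectedComponentsWithStats(mask.astype(np.uint8))
    k=[i for i in range(1,n) if s[i,4]>15]
    i=min(k,key=lambda i:np.hypot(*(ce[i]-near)));return ce[i],s[i,4]
E
python3 - <<'E'
from h import *
c=optics.capture("top");im=c["img"];h=cv2.cvtColor(im,cv2.COLOR_BGR2HSV).astype(int);H,S,V=h[...,0],h[...,1],h[...,2]
P={}
dark=V<60
for n,p in dict(a=(160,144),b=(194,147),c=(228,149),d=(262,152)).items():
    ce,s=blob(dark,p);P[n]=ray(c,ce,9);print(n,ce,s,P[n].round(1))
X=np.array([P[k] for k in "abcd"]);print("spacing",np.linalg.norm(np.diff(X,axis=0),axis=1), "dir",(X[0]-X[3])/np.linalg.norm(X[0]-X[3]))
ce,s=blob((S>150)&(V>100)&((H<8)|(H>172)),(133,140));print("red",ce,ray(c,ce,28))
for n,p,m,z in [("green",(117,271),(H>50)&(H<90)&(S>100)&(V>60),76),("yellow",(163,242),(H>24)&(H<36)&(S>150)&(V>120),60),("blue",(225,241),(H>100)&(H<125)&(S>100)&(V>60),92),("white",(397,250),(S<60)&(V>130),44)]:
    ce,s=blob(m,p);print(n,ce,s,ray(c,ce,z).round(1))
print("bottle",ray(c,(343,241),85))
s=optics.capture("side")
for n,u,z in [("blue",(293,202),92),("green",(310,292),76),("yellow",(283,258),60),("white",(316,145),44),("padA",(172,267),9),("padD",(214,202),9),("bottlecap",(306,151),85)]: print(n,ray(s,u,z).round(1))
E
```

```text
a [159.64883721 143.2372093 ] 430 [637.4 187.3]
b [193.68691589 146.10046729] 428 [630.2 117.7]
c [227.54460094 148.97887324] 426 [622.8  48.4]
d [261.44651163 151.85813953] 430 [615.5 -21.1]
spacing [69.98787184 69.68907701 69.84476145] dir [0.10448329 0.99452664]
red [131.69318182 138.80681818] [642.54279399 239.58950895]
green [115.64561404 271.23508772] 285 [383.2 252.5]Traceback (most recent call last):
  File "<stdin>", line 10, in <module>
  File "h.py", line 13, in blob
    i=min(k,key=lambda i:np.hypot(*(ce[i]-near)));return ce[i],s[i,4]
ValueError: min() iterable argument is empty
```

```bash
python3 - <<'E'
from h import *
c=optics.capture("top");im=c["img"];h=cv2.cvtColor(im,cv2.COLOR_BGR2HSV).astype(int);H,S,V=h[...,0],h[...,1],h[...,2]
print(h[242,160],h[236,163])
for n,p,m,z in [("green",(117,271),(H>50)&(H<90)&(S>100)&(V>60),76),("yellow",(163,242),(H>24)&(H<40)&(S>190)&(V>90),60),("blue",(225,241),(H>100)&(H<125)&(S>100)&(V>60),92),("white",(397,250),(S<60)&(V>130),44)]:
    ce,s=blob(m,p);print(n,ce,s,ray(c,ce,z).round(1))
print("bottle",ray(c,(343,241),85))
s=optics.capture("side")
for n,u,z in [("blue",(293,202),92),("green",(310,292),76),("yellow",(283,258),60),("white",(316,145),44),("padA",(172,267),9),("padD",(214,202),9),("bottlecap",(306,151),85)]: print(n,ray(s,u,z).round(1))
q=sense();from scipy.spatial.transform import Rotation as R
print(R.from_quat(q["ee_rot"],scalar_first=True).as_matrix().round(3))
E
```

```text
[ 25 139 147] [ 29 145 148]
green [115.61267606 271.22535211] 284 [383.2 252.6]Traceback (most recent call last):
  File "<stdin>", line 5, in <module>
  File "h.py", line 13, in blob
    i=min(k,key=lambda i:np.hypot(*(ce[i]-near)));return ce[i],s[i,4]
ValueError: min() iterable argument is empty
```

```bash
python3 - <<'E'
from h import *
c=optics.capture("top");im=c["img"];h=cv2.cvtColor(im,cv2.COLOR_BGR2HSV).astype(int);H,S,V=h[...,0],h[...,1],h[...,2]
print(h[242,154:178:3].tolist())
for n,p,m,z in [("yellow",(163,242),(H>22)&(H<40)&(S>120)&(V>90),60),("blue",(225,241),(H>100)&(H<125)&(S>100)&(V>60),92),("white",(397,250),(S<60)&(V>110),44)]:
    ce,s=blob(m,p);print(n,ce,s,ray(c,ce,z).round(1))
print("bottle",ray(c,(343,241),85))
s=optics.capture("side")
for n,u,z in [("blue",(293,202),92),("green",(310,292),76),("yellow",(283,258),60),("white",(316,145),44),("padA",(172,267),9),("padD",(214,202),9),("bottlecap",(306,151),85)]: print(n,ray(s,u,z).round(1))
q=sense();from scipy.spatial.transform import Rotation as R
print(R.from_quat(q["ee_rot"],scalar_first=True).as_matrix().round(3))
E
```

```text
[[29, 145, 149], [30, 149, 145], [25, 142, 147], [22, 136, 148], [30, 144, 149], [29, 142, 151], [17, 154, 63], [60, 20, 26]]
yellow [162.08135593 241.47457627] 295 [435.4 171.9]
blue [224.56993007 240.6958042 ] 286 [433.4  53.9]
white [396.42066421 249.21771218] 271 [ 411.3 -273.5]
bottle [ 428.34880727 -161.67604359]
blue [433.6  58.6]
green [382.6 257.3]
yellow [434.1 177.8]
white [ 409.3 -258.9]
padA [633.9 191.6]
padD [612.2 -14.8]
bottlecap [ 428.3 -150.8]
[[ 0.975  0.221 -0.   ]
 [ 0.221 -0.975  0.   ]
 [ 0.    -0.    -1.   ]]
```

>>> play_rows(plan=[[29,24,0,0,0,0.124,1],[29,24,0,0,0,0.124,1],[29,24,0,0,0,0.124,1],[29,24,0,0,0,0.124,1],[29,24,0,0,0,0.124,1]], grip_force=40)

```text
time_s: 0.72
eef_pos: [260.5, -390.5, 229.8]
ee_rot: [-0.0, 0.912, 0.411, -0.001]
force: [0.9, 0.1, -0.5]
grip_width: 0.997
```

>>> play_rows(plan=[[29,24,0,0,0,0.124,1],[29,24,0,0,0,0.124,1],[29,24,0,0,0,0.124,1],[29,24,0,0,0,0.124,1],[29,24,0,0,0,0.124,1]])

```text
time_s: 1.13
eef_pos: [411.2, -262.9, 230.5]
ee_rot: [0.001, 0.741, 0.671, -0.0]
force: [0.6, -1.4, 0.6]
grip_width: 1.0
```

```bash
cat >>h.py <<'E'
def fray(c,uv,z):
    M=np.array(c["world_to_cam"]);R,t=M[:3,:3],M[:3,3]
    v=np.array([(uv[0]-c["cx"])/c["fx"],(uv[1]-c["cy"])/c["fy"]]);r=np.hypot(*v)+1e-9
    x,y=v/r*np.sin(r);d=R.T@np.array([x,-y,-np.cos(r)]);o=-R.T@t
    return (o+d*(z-o[2])/d[2])[:2]
def fproj(c,p):
    M=np.array(c["world_to_cam"]);q=M[:3,:3]@np.array(p,float)+M[:3,3]
    q=q*[1,-1,-1];r=np.arctan2(np.hypot(q[0],q[1]),q[2]);u=q[:2]/(np.hypot(q[0],q[1])+1e-9)*r
    return np.array([c["cx"]+c["fx"]*u[0],c["cy"]+c["fy"]*u[1]])
E
python3 - <<'E'
from h import *
c=optics.capture("wrist");print(fproj(c,(411.3,-273.5,44)),fproj(c,(428,-162,85)),fproj(c,(*sense()["eef_pos"][:2],44)))
cv2.imwrite("pics/w0.png",c["img"])
E
```

```text
[259.4606533  175.32687245] [265.79833175  72.70893938] [261.48095989 162.49968271]
```

View pics/w0.png

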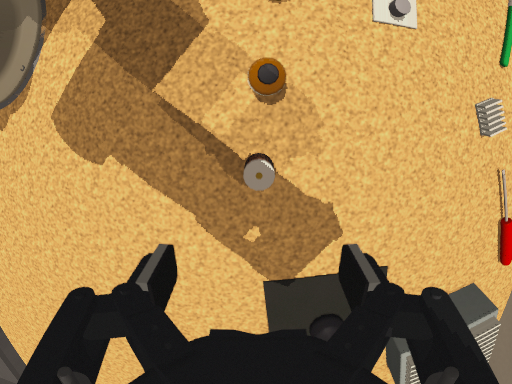

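>>> play_rows(plan=[[0,-6,-35,0,0,0,1],[0,-5,-38,0,0,0,1],[0,0,-38,0,0,0,1],[0,0,-38,0,0,0,1],[0,0,-25,0,0,0,1]])

```text
time_s: 1.6
eef_pos: [420.5, -268.0, 56.6]
ee_rot: [0.009, 0.733, 0.68, 0.001]
force: [0.1, 0.6, -0.3]
grip_width: 1.002
```

>>> play_rows(plan=[[-8,-6,-15,0,0,-0.02,1],[0,0,-15,0,0,0,1],[0,0,-12,0,0,0,1],[0,0,0,0,0,0,1]])

```text
time_s: 1.93
eef_pos: [409.5, -271.6, 6.7]
ee_rot: [0.004, 0.74, 0.672, 0.001]
force: [-0.5, 1.8, -0.2]
grip_width: 1.0
```

>>> play_rows(plan=[[2,-2,4,0,0,0,1],[0,0,0,0,0,0,-1],[0,0,0,0,0,0,-1],[0,0,0,0,0,0,-1],[0,0,0,0,0,0,-1]])

```text
time_s: 2.35
eef_pos: [412.9, -275.0, 14.0]
ee_rot: [0.006, 0.74, 0.672, 0.001]
force: [-2.5, 0.0, 1.9]
grip_width: 0.456
```

>>> play_rows(plan=[[0,0,0,0,0,0,-1],[0,0,0,0,0,0,-1],[0,0,0,0,0,0,-1]])

```text
time_s: 2.6
eef_pos: [413.3, -275.3, 15.0]
ee_rot: [0.007, 0.74, 0.672, 0.001]
force: [-0.4, -0.0, -0.8]
grip_width: 0.415
```

>>> play_rows(plan=[[0,0,30,0,0,0,-1],[0,0,35,0,0,0,-1],[0,0,35,0,0,0,-1],[15,20,30,0,0,0,-1],[25,31,5,0,0,0,-1]])

```text
time_s: 3.02
eef_pos: [449.7, -224.7, 153.5]
ee_rot: [0.003, 0.743, 0.67, 0.001]
force: [1.1, -0.2, 0.5]
grip_width: 0.41
```

>>> play_rows(plan=[[25,31,0,0,0,0,-1],[25,31,0,0,0,0,-1],[25,31,0,0,0,0,-1],[25,31,0,0,0,0,-1],[20,25,0,0,0,0,-1]])

```text
time_s: 3.43
eef_pos: [574.9, -68.7, 158.1]
ee_rot: [0.007, 0.744, 0.668, 0.002]
force: [1.1, -1.0, -0.4]
grip_width: 0.413
```

>>> play_rows(plan=[[14,16,-10,0,0,-0.01,-1],[10,12,-25,0,0,0,-1],[5,5,-30,0,0,0,-1],[0,0,-25,0,0,0,-1],[0,0,-5,0,0,0,-1]])

```text
time_s: 3.85
eef_pos: [608.8, -26.2, 61.1]
ee_rot: [0.01, 0.744, 0.668, 0.005]
force: [-1.6, 0.4, -1.8]
grip_width: 0.412
```

>>> play_rows(plan=[[6,3,-10,0.008,0.02,0,-1],[0,0,-10,0,0,0,-1],[0,0,0,0,0,0,-1]])

```text
time_s: 4.1
eef_pos: [614.1, -23.1, 39.7]
ee_rot: [-0.001, 0.744, 0.668, -0.001]
force: [-0.0, -0.2, -0.8]
grip_width: 0.414
```

>>> play_rows(plan=[[1,0,-8,0,0,0,-1],[0,0,-6,0,0,0,-1],[0,0,0,0,0,0,-1]])

```text
time_s: 4.35
eef_pos: [615.7, -24.2, 26.9]
ee_rot: [0.0, 0.745, 0.667, -0.0]
force: [-0.0, -0.2, -0.6]
grip_width: 0.417
```

>>> play_rows(plan=[[0,1,-2,0,0,0,-1],[0,0,-1,0,0,0,-1],[0,0,0,0,0,0,-1]])

```text
time_s: 4.6
eef_pos: [616.0, -23.6, 24.9]
ee_rot: [0.001, 0.745, 0.667, 0.0]
force: [-0.4, -0.1, -0.7]
grip_width: 0.41
```

>>> play_rows(plan=[[0,0,-2,0,0,0,-1],[0,0,0,0,0,0,0.1],[0,0,0,0,0,0,0.5],[0,0,0,0,0,0,1],[0,0,0,0,0,0,1]])

```text
time_s: 5.02
eef_pos: [616.5, -23.7, 23.9]
ee_rot: [0.002, 0.745, 0.667, 0.001]
force: [0.6, 0.6, 0.3]
grip_width: 0.942
```

>>> play_rows(plan=[[0,0,15,0,0,0,1],[0,0,30,0,0,0,1],[0,0,35,0,0,0,1],[0,0,35,0,0,0,1],[0,0,35,0,0,0,1]])

```text
time_s: 5.43
eef_pos: [611.4, -22.7, 171.1]
ee_rot: [-0.005, 0.745, 0.667, -0.004]
force: [0.4, -0.1, -0.4]
grip_width: 0.999
```

>>> play_rows(plan=[[-30,13,5,0,0,0,1],[-36,16,0,0,0,0,1],[-36,16,0,0,0,0,1],[-36,16,0,0,0,0,1],[-25,10,0,0,0,0,1]])

```text
time_s: 5.85
eef_pos: [449.4, 47.2, 186.1]
ee_rot: [0.004, 0.746, 0.666, 0.003]
force: [0.4, 0.3, 1.4]
grip_width: 1.001
```

>>> play_rows(plan=[[0,0,0,0,0,0,1],[0,0,0,0,0,0,1]])

```text
time_s: 6.02
eef_pos: [445.4, 49.2, 187.1]
ee_rot: [0.005, 0.745, 0.667, 0.003]
force: [0.6, 0.2, 0.2]
grip_width: 1.0
```

```bash
cat >st.py <<'E'
from h import *
from scipy.spatial.transform import Rotation as R
import sys
def st():
    q=sense();m=R.from_quat(q["ee_rot"],scalar_first=True).as_matrix()
    zt=m[:,2];yw=np.arctan2(m[1,1],m[0,1])
    print("pos",q["eef_pos"].round(1),"turn needed",np.round([-zt[1],zt[0],-0.105-yw],3),"j6",q["joints"][5].round(2),"t",q["time_s"])
st()
E
python3 - <<'E'
import st
from h import *
c=optics.capture("wrist");print(fproj(c,(433.4,53.9,92)));cv2.imwrite("pics/w1.png",c["img"])
t=optics.capture("top");cv2.imwrite("pics/t1.png",cv2.resize(t["img"][100:292,90:346],None,fx=3,fy=3))
E
```

```text
pos [445.4  49.2 187.1] turn needed [0.003 0.011 0.006] j6 -0.04 t 6.0167
[242.74521018 188.46330208]
```

View pics/w1.png

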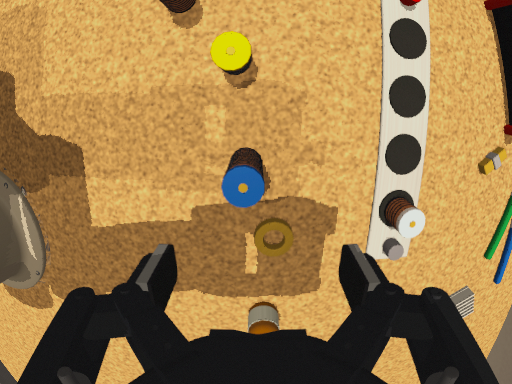

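>>> play_rows(plan=[[-11,4,-10,0.003,0.011,0,1],[0,0,-30,0,0,0,1],[0,0,-30,0,0,0,1],[0,0,-30,0,0,0,1],[0,0,-20,0,0,0,1]])

```text
time_s: 6.53
eef_pos: [442.9, 50.1, 66.3]
ee_rot: [0.005, 0.746, 0.665, 0.004]
force: [0.2, -0.0, -0.4]
grip_width: 1.0
```

>>> play_rows(plan=[[0,0,-5,0,0,0,1],[0,0,0,0,0,0,1]])

```text
time_s: 6.7
eef_pos: [442.5, 49.4, 57.2]
ee_rot: [0.002, 0.747, 0.665, 0.002]
force: [-0.2, 0.1, 0.5]
grip_width: 0.998
```

>>> play_rows(plan=[[-9,4,-8,0,0,0,1],[0,0,-7,0,0,0,1],[0,0,0,0,0,0,1]])

```text
time_s: 6.95
eef_pos: [436.7, 52.3, 43.6]
ee_rot: [0.004, 0.747, 0.665, 0.003]
force: [-0.8, -0.6, 0.2]
grip_width: 0.999
```

>>> play_rows(plan=[[-3,1,0,0,0.01,0,1],[0,0,0,0,0,0,-1],[0,0,0,0,0,0,-1],[0,0,0,0,0,0,-1],[0,0,0,0,0,0,-1]])

```text
time_s: 7.37
eef_pos: [436.8, 52.6, 46.6]
ee_rot: [0.002, 0.747, 0.664, 0.001]
force: [-0.2, 1.0, 0.6]
grip_width: 0.454
```

>>> play_rows(plan=[[0,0,0,0,0,0,-1],[0,0,0,0,0,0,-1],[0,0,0,0,0,0,-1]])

```text
time_s: 7.62
eef_pos: [437.0, 52.5, 46.8]
ee_rot: [0.003, 0.747, 0.664, 0.001]
force: [-0.5, -0.4, -0.1]
grip_width: 0.408
```

```bash
python3 st.py
```

```text
pos [437.   52.5  46.8] turn needed [0.003 0.005 0.012] j6 -0.03 t 7.6167
```

>>> play_rows(plan=[[0,0,25,0,0,0,-1],[0,0,35,0,0,0,-1],[15,10,30,0,0,0.01,-1],[30,20,10,0,0,0,-1],[33,22,0,0,0,0,-1]])

```text
time_s: 8.03
eef_pos: [511.2, 104.2, 151.1]
ee_rot: [-0.0, 0.745, 0.667, -0.002]
force: [1.6, -0.4, -0.0]
grip_width: 0.398
```

>>> play_rows(plan=[[33,22,0,0,0,0,-1],[33,22,0,0,0,0,-1],[25,16,0,0,0,0,-1],[12,8,0,0,0,0,-1],[0,0,0,0,0,0,-1]])

```text
time_s: 8.45
eef_pos: [621.9, 179.7, 151.1]
ee_rot: [0.001, 0.745, 0.668, 0.0]
force: [0.3, 0.1, -1.0]
grip_width: 0.405
```

```bash
python3 st.py
```

```text
pos [621.9 179.7 151.1] turn needed [0.001 0.001 0.004] j6 0.21 t 8.45
```

>>> play_rows(plan=[[10,4,-15,0,0,0,-1],[5,2,-25,0,0,0,-1],[0,0,-25,0,0,0,-1],[0,0,-12,0,0,0,-1],[0,0,0,0,0,0,-1]])

```text
time_s: 8.87
eef_pos: [635.7, 185.3, 70.3]
ee_rot: [0.001, 0.744, 0.668, -0.001]
force: [-0.3, -0.4, -1.2]
grip_width: 0.406
```

```bash
python3 st.py
```

```text
pos [635.7 185.3  70.3] turn needed [0.002 0.    0.003] j6 0.22 t 8.8667
```

>>> play_rows(plan=[[2,1,-6,0,0,0,-1],[0,0,-5,0,0,0,-1],[0,0,0,0,0,0,-1],[0,0,0,0,0,0,-1]])

```text
time_s: 9.2
eef_pos: [637.6, 185.5, 60.2]
ee_rot: [0.001, 0.745, 0.668, -0.0]
force: [-0.8, -0.4, -1.2]
grip_width: 0.406
```

>>> play_rows(plan=[[0,0.5,-3,0,0,0,-1],[0,0,-2,0,0,0,-1],[0,0,0,0,0,0,-1]])

```text
time_s: 9.45
eef_pos: [638.3, 186.1, 56.8]
ee_rot: [0.002, 0.745, 0.668, 0.001]
force: [0.3, -0.5, -1.1]
grip_width: 0.407
```

>>> play_rows(plan=[[0,0,-1.5,0,0,0,-1],[0,0,0,0,0,0,0.1],[0,0,0,0,0,0,0.5],[0,0,0,0,0,0,1],[0,0,0,0,0,0,1]])

```text
time_s: 9.87
eef_pos: [638.9, 186.2, 56.4]
ee_rot: [0.002, 0.744, 0.668, 0.002]
force: [-0.8, -0.0, -0.3]
grip_width: 0.942
```

>>> play_rows(plan=[[0,0,15,0,0,0,1],[0,0,30,0,0,0,1],[0,0,35,0,0,0,1],[0,0,35,0,0,0,1],[-10,0,25,0,0,0,1]])

```text
time_s: 10.28
eef_pos: [625.7, 185.3, 194.5]
ee_rot: [-0.001, 0.745, 0.667, -0.003]
force: [-0.2, 0.2, 0.3]
grip_width: 1.001
```

>>> play_rows(plan=[[-33,9,0,0,0,0,1],[-38,11,0,0,0,0,1],[-38,11,0,0,0,0,1],[-38,11,0,0,0,0,1],[-38,11,0,0,0,0,1]])

```text
time_s: 10.7
eef_pos: [440.0, 236.8, 201.9]
ee_rot: [0.004, 0.747, 0.665, 0.004]
force: [-1.0, 0.7, 0.0]
grip_width: 0.997
```

>>> play_rows(plan=[[-28,8,-15,0,0,0,1],[-10,3,-20,0,0,0,1],[0,0,-20,0,0,0,1],[0,0,0,0,0,0,1]])

```text
time_s: 11.03
eef_pos: [393.5, 250.4, 148.3]
ee_rot: [0.004, 0.745, 0.667, 0.006]
force: [-1.1, -0.2, -0.2]
grip_width: 1.004
```

```bash
python3 - <<'E'
import st
from h import *
c=optics.capture("wrist");print(fproj(c,(383.2,252.5,76)));cv2.imwrite("pics/w2.png",c["img"])
E
```

```text
pos [393.5 250.4 148.3] turn needed [-0.002  0.015  0.005] j6 0.43 t 11.0333
[243.95375185 200.94631971]
```

View pics/w2.png

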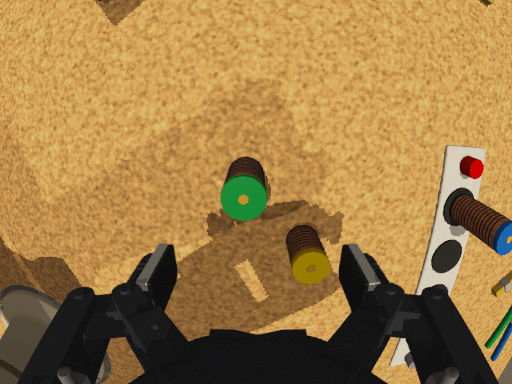

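>>> play_rows(plan=[[-9,2,-15,0,0.015,0,1],[-2,0,-30,0,0,0,1],[-1,0,-30,0,0,0,1],[-1,0,-15,0,0,0,1],[0,0,0,0,0,0,1]])

```text
time_s: 11.5
eef_pos: [387.7, 253.6, 64.1]
ee_rot: [0.002, 0.746, 0.666, 0.008]
force: [0.4, -0.2, -0.7]
grip_width: 0.999
```

```bash
python3 st.py
```

```text
pos [387.7 253.6  64.1] turn needed [-0.007  0.015  0.008] j6 0.44 t 11.5
```

>>> play_rows(plan=[[-5,-1,-10,-0.007,0.015,0.008,1],[0,0,-12,0,0,0,1],[0,0,-9,0,0,0,1],[0,0,0,0,0,0,1]])

```text
time_s: 11.83
eef_pos: [386.4, 253.1, 35.6]
ee_rot: [0.001, 0.743, 0.669, 0.002]
force: [0.1, 0.0, 0.3]
grip_width: 1.001
```

```bash
python3 st.py
```

```text
pos [386.4 253.1  35.6] turn needed [-0.001  0.005 -0.   ] j6 0.43 t 11.8333
```

>>> play_rows(plan=[[-4,-1,-2,0,0.005,0,1],[0,0,0,0,0,0,-1],[0,0,0,0,0,0,-1],[0,0,0,0,0,0,-1],[0,0,0,0,0,0,-1]])

```text
time_s: 12.25
eef_pos: [383.8, 252.5, 36.0]
ee_rot: [0.0, 0.743, 0.669, 0.002]
force: [0.2, 0.1, 0.8]
grip_width: 0.45
```

>>> play_rows(plan=[[0,0,0,0,0,0,-1],[0,0,0,0,0,0,-1],[0,0,0,0,0,0,-1]])

```text
time_s: 12.5
eef_pos: [383.9, 252.6, 36.6]
ee_rot: [0.0, 0.743, 0.669, 0.002]
force: [-0.3, -0.7, -0.5]
grip_width: 0.41
```

```bash
python3 st.py
```

```text
pos [383.9 252.6  36.6] turn needed [-0.003  0.004 -0.001] j6 0.43 t 12.5
```

>>> play_rows(plan=[[0,0,25,0,0,0,-1],[0,0,35,0,0,0,-1],[0,0,35,0,0,0,-1],[15,-8,25,0,0,0,-1],[31,-17,0,0,0,0,-1]])

```text
time_s: 12.92
eef_pos: [424.7, 228.1, 160.4]
ee_rot: [-0.002, 0.741, 0.671, -0.001]
force: [1.0, 0.8, 0.1]
grip_width: 0.41
```

>>> play_rows(plan=[[33,-18,0,0,0,0,-1],[33,-18,0,0,0,0,-1],[33,-18,0,0,0,0,-1],[33,-18,0,0,0,0,-1],[25,-14,0,0,0,0,-1]])

```text
time_s: 13.33
eef_pos: [588.2, 137.7, 163.2]
ee_rot: [-0.0, 0.74, 0.672, 0.001]
force: [0.3, 0.1, -0.8]
grip_width: 0.414
```

```bash
python3 st.py
```

```text
pos [588.2 137.7 163.2] turn needed [-0.001  0.001 -0.008] j6 0.13 t 13.3333
```

>>> play_rows(plan=[[22,-12,0,0,0,-0.008,-1],[10,-4,-10,0,0,0,-1],[0,0,-25,0,0,0,-1],[0,0,-25,0,0,0,-1],[0,0,-15,0,0,0,-1]])

```text
time_s: 13.75
eef_pos: [627.9, 115.2, 86.6]
ee_rot: [0.002, 0.745, 0.667, 0.003]
force: [-0.1, -0.5, -1.3]
grip_width: 0.413
```

```bash
python3 st.py
```

```text
pos [627.9 115.2  86.6] turn needed [-0.001  0.008  0.007] j6 0.11 t 13.75
```

Green coil offset from the TCP ≈ 0; target (630, 117.7, 45.6).

>>> play_rows(plan=[[2,2,-12,0,0.008,0,-1],[0,0,-10,0,0,0,-1],[0,0,-6,0,0,0,-1],[0,0,0,0,0,0,-1]])

```text
time_s: 14.08
eef_pos: [627.6, 116.7, 51.9]
ee_rot: [-0.003, 0.746, 0.666, -0.003]
force: [-0.1, -0.2, -2.0]
grip_width: 0.415
```

```bash
python3 st.py
```

```text
pos [627.6 116.7  51.9] turn needed [-0.    -0.009  0.007] j6 0.11 t 14.0833
```

>>> play_rows(plan=[[2,1,-2,0,-0.009,0,-1],[0,0,-2,0,0,0,-1],[0,0,-1,0,0,0,-1],[0,0,0,0,0,0,-1]])

```text
time_s: 14.42
eef_pos: [630.6, 117.9, 48.6]
ee_rot: [0.001, 0.746, 0.666, 0.002]
force: [-0.2, -0.0, -0.8]
grip_width: 0.414
```

```bash
python3 st.py
```

```text
pos [630.6 117.9  48.6] turn needed [-0.     0.005  0.007] j6 0.11 t 14.4167
```

>>> play_rows(plan=[[0,0,-2,0,0,0,-1],[0,0,-2,0,0,0,-1],[0,0,0,0,0,0,-1]])

```text
time_s: 14.67
eef_pos: [631.2, 118.0, 45.6]
ee_rot: [0.002, 0.746, 0.666, 0.003]
force: [-0.4, 0.3, -0.5]
grip_width: 0.415
```

>>> play_rows(plan=[[0,0,-1,0,0,0,-1],[0,0,0,0,0,0,0.1],[0,0,0,0,0,0,0.5],[0,0,0,0,0,0,1],[0,0,0,0,0,0,1]])

```text
time_s: 15.08
eef_pos: [631.9, 117.9, 45.9]
ee_rot: [0.003, 0.746, 0.666, 0.004]
force: [-0.5, -1.1, 0.0]
grip_width: 0.943
```

>>> play_rows(plan=[[0,0,15,0,0,0,1],[0,0,30,0,0,0,1],[0,0,35,0,0,0,1],[0,0,35,0,0,0,1],[-10,0,25,0,0,0,1]])

```text
time_s: 15.5
eef_pos: [618.2, 117.6, 183.5]
ee_rot: [-0.002, 0.746, 0.666, -0.002]
force: [0.2, 0.4, 0.4]
grip_width: 1.003
```

>>> play_rows(plan=[[-33,9,0,0,0,0,1],[-36,11,0,0,0,0,1],[-36,11,0,0,0,0,1],[-36,11,0,0,0,0,1],[-22,8,0,0,0,0,1]])

```text
time_s: 15.92
eef_pos: [453.0, 166.7, 190.1]
ee_rot: [0.003, 0.747, 0.665, 0.004]
force: [0.2, -1.2, 1.2]
grip_width: 1.003
```

>>> play_rows(plan=[[-5,2,-20,0,0,0,1],[0,0,-20,0,0,0,1],[0,0,0,0,0,0,1]])

```text
time_s: 16.17
eef_pos: [443.4, 170.8, 151.2]
ee_rot: [0.004, 0.746, 0.666, 0.006]
force: [-0.5, -0.9, -0.9]
grip_width: 1.001
```

```bash
python3 - <<'E'
import st
from h import *
c=optics.capture("wrist");print(fproj(c,(435.4,171.9,60)));cv2.imwrite("pics/w3.png",c["img"])
E
```

```text
pos [443.4 170.8 151.2] turn needed [-0.002  0.014  0.008] j6 0.23 t 16.1667
[247.50011508 193.95746552]
```

View pics/w3.png

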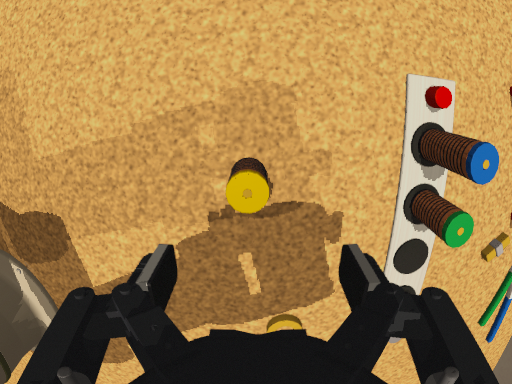

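>>> play_rows(plan=[[-8,1,-20,0,0.014,0,1],[-2,0,-32,0,0,0,1],[-1,0,-30,0,0,0,1],[-1,0,-12,0,0,0,1],[0,0,0,0,0,0,1]])

```text
time_s: 16.63
eef_pos: [437.5, 171.8, 61.7]
ee_rot: [0.003, 0.746, 0.665, 0.006]
force: [-0.1, 0.3, 0.3]
grip_width: 0.999
```

```bash
python3 st.py
```

```text
pos [437.5 171.8  61.7] turn needed [-0.003  0.013  0.01 ] j6 0.24 t 16.6333
```

>>> play_rows(plan=[[-3,0,-15,-0.003,0.013,0.01,1],[0,0,-14,0,0,0,1],[0,0,-9,0,0,0,1],[0,0,0,0,0,0,1]])

```text
time_s: 16.97
eef_pos: [439.4, 171.8, 27.2]
ee_rot: [0.002, 0.743, 0.669, 0.003]
force: [-0.1, 0.6, -0.5]
grip_width: 0.998
```

```bash
python3 st.py
```

```text
pos [439.4 171.8  27.2] turn needed [-0.001  0.007  0.   ] j6 0.23 t 16.9667
```

>>> play_rows(plan=[[-5,0,-4,0,0.007,0,1],[0,0,0,0,0,0,-1],[0,0,0,0,0,0,-1],[0,0,0,0,0,0,-1],[0,0,0,0,0,0,-1]])

```text
time_s: 17.38
eef_pos: [436.7, 172.0, 26.7]
ee_rot: [0.001, 0.743, 0.669, 0.003]
force: [0.1, -0.3, -0.9]
grip_width: 0.453
```

>>> play_rows(plan=[[0,0,0,0,0,0,-1],[0,0,0,0,0,0,-1],[0,0,0,0,0,0,-1]])

```text
time_s: 17.63
eef_pos: [437.0, 172.0, 27.4]
ee_rot: [0.001, 0.743, 0.669, 0.003]
force: [0.9, 0.3, -0.6]
grip_width: 0.419
```

```bash
python3 st.py
```

```text
pos [437.  172.   27.4] turn needed [-0.002  0.007  0.001] j6 0.23 t 17.6333
```

>>> play_rows(plan=[[0,0,25,0,0.005,0,-1],[0,0,35,0,0,0,-1],[0,0,35,0,0,0,-1],[15,-10,25,0,0,0,-1],[29,-19,0,0,0,0,-1]])

```text
time_s: 18.05
eef_pos: [475.7, 144.4, 151.4]
ee_rot: [-0.003, 0.742, 0.67, -0.002]
force: [0.5, -1.1, -0.5]
grip_width: 0.412
```

>>> play_rows(plan=[[32,-22,0,0,0,0,-1],[32,-22,0,0,0,0,-1],[27,-18,0,0,0,0,-1],[15,-10,0,0,0,0,-1],[0,0,0,0,0,0,-1]])

```text
time_s: 18.47
eef_pos: [589.5, 65.7, 153.7]
ee_rot: [-0.0, 0.742, 0.67, -0.0]
force: [-0.2, -0.3, -1.1]
grip_width: 0.415
```

```bash
python3 st.py
```

```text
pos [589.5  65.7 153.7] turn needed [-0.    -0.001 -0.003] j6 0.02 t 18.4667
```

>>> play_rows(plan=[[22,-12,0,0,0,0,-1],[10,-4,-15,0,0,0,-1],[0,0,-28,0,0,0,-1],[0,0,-28,0,0,0,-1],[0,0,-12,0,0,0,-1]])

```text
time_s: 18.88
eef_pos: [622.7, 49.3, 69.8]
ee_rot: [0.001, 0.743, 0.67, 0.001]
force: [-1.1, 0.5, -1.2]
grip_width: 0.412
```

>>> play_rows(plan=[[0,0,-3,0,0,0,-1],[0,0,0,0,0,0,-1]])

```text
time_s: 19.05
eef_pos: [620.2, 50.3, 63.3]
ee_rot: [-0.002, 0.742, 0.67, -0.001]
force: [-0.7, 0.0, -1.1]
grip_width: 0.418
```

```bash
python3 st.py
```

```text
pos [620.2  50.3  63.3] turn needed [-0.001 -0.004 -0.002] j6 -0.01 t 19.05
```

>>> play_rows(plan=[[2,-2,-8,0,0,0,-1],[0,0,-8,0,0,0,-1],[0,0,-5,0,0,0,-1],[0,0,0,0,0,0,-1]])

```text
time_s: 19.38
eef_pos: [623.0, 48.8, 43.2]
ee_rot: [-0.0, 0.742, 0.67, 0.0]
force: [0.5, 0.3, -1.9]
grip_width: 0.414
```

>>> play_rows(plan=[[0,0,-4,0,0,0,-1],[0,0,-3,0,0,0,-1],[0,0,0,0,0,0,-1]])

```text
time_s: 19.63
eef_pos: [623.5, 48.8, 36.4]
ee_rot: [0.0, 0.742, 0.67, 0.001]
force: [0.3, -0.4, 0.7]
grip_width: 0.414
```

>>> play_rows(plan=[[0,0,0,0,0,0,0.1],[0,0,0,0,0,0,0.5],[0,0,0,0,0,0,1],[0,0,0,0,0,0,1],[0,0,0,0,0,0,1]])

```text
time_s: 20.05
eef_pos: [624.3, 48.7, 37.7]
ee_rot: [0.001, 0.742, 0.67, 0.002]
force: [0.1, 0.7, 0.5]
grip_width: 1.0
```

>>> play_rows(plan=[[0,0,15,0,0,0,1],[0,0,30,0,0,0,1],[0,0,35,0,0,0,1],[0,0,35,0,0,0,1],[-15,0,35,0,0,0,1]])

```text
time_s: 20.47
eef_pos: [605.3, 48.9, 184.8]
ee_rot: [-0.005, 0.742, 0.67, -0.004]
force: [0.6, -0.1, 0.2]
grip_width: 1.003
```

>>> play_rows(plan=[[-38,0,0,0,0,0,1],[-38,0,0,0,0,0,1],[-38,0,0,0,0,0,1],[-38,0,0,0,0,0,1],[-38,0,0,0,0,0,1]])

```text
time_s: 20.88
eef_pos: [414.3, 48.2, 193.8]
ee_rot: [0.003, 0.742, 0.67, 0.003]
force: [-0.2, 0.4, 1.1]
grip_width: 0.999
```

>>> play_rows(plan=[[-30,0,0,0,0,0,1],[-15,0,0,0,0,0,1],[0,0,0,0,0,0,1],[0,0,0,0,0,0,1]])

```text
time_s: 21.22
eef_pos: [361.8, 49.0, 194.6]
ee_rot: [0.004, 0.742, 0.67, 0.004]
force: [0.5, 0.3, 0.6]
grip_width: 1.0
```

```bash
python3 - <<'E'
import st
from h import *
c=optics.capture("top");im=c["img"];h=cv2.cvtColor(im,cv2.COLOR_BGR2HSV).astype(int);H,S,V=h[...,0],h[...,1],h[...,2]
P=dict(green=(630.2,117.7),blue=(637.4,187.3),yellow=(622.8,48.4),white=(615.5,-21.1))
for n,m,z in [("green",(H>50)&(H<90)&(S>100)&(V>60),85),("yellow",(H>22)&(H<40)&(S>120)&(V>90),69),("blue",(H>100)&(H<125)&(S>100)&(V>60),101),("white",(S<60)&(V>110),53)]:
    ce,s=blob(m,proj(c,np.array([*P[n],z])));w=ray(c,ce,z);print(n,ce.round(1),s,"err",(w-P[n]).round(1))
cv2.imwrite("pics/t2.png",cv2.resize(im[90:290,90:430],None,fx=2.3,fy=2.3))
s=optics.capture("side");cv2.imwrite("pics/s2.png",s["img"])
E
```

```text
pos [361.8  49.  194.6] turn needed [ 0.001  0.012 -0.003] j6 -0.09 t 21.2167
green [188.6 136.3] 253 err [-0.4  1. ]
yellow [226.  142.2] 262 err [-1.4  0.9]
blue [150.2 130.6] 265 err [-0.1 -0.1]
white [221.7 151.3] 2755 err [-8.  79.7]
```

View pics/t2.png

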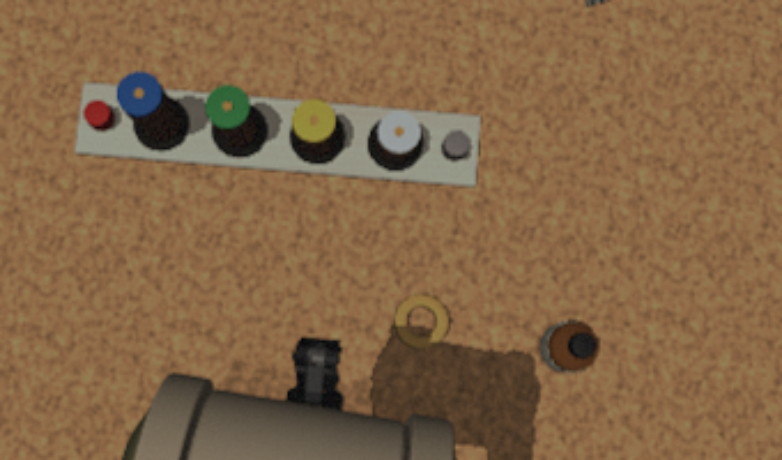

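View pics/s2.png

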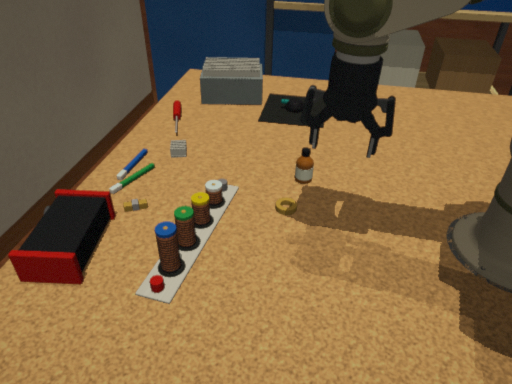

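```bash
python3 - <<'E'
from h import *
from rig import ctrl
c=optics.capture("top");e=ray(c,(399.5/2.3+89.7,132/2.3+89.7),53)-[615.5,-21.1];print(e)
if np.hypot(*e)<6: ctrl.finish_job();print("handed in")
E
```

```text
[-0.98190036 -1.74990066]
the job is handed in; nothing more can be done
handed in
```

All four coils now stand on their pads in order from the red post: blue, green, yellow, white. I handed the job in at about 21 s.

- **Placing:** In the last top-camera check every coil was within about 2 mm of its pad centre. Both the top and side pictures show them upright.
- **White coil:** The automatic colour detection failed here because the white cap merged with the aluminium strip. I read its cap position by eye from the picture instead, which put it about 2 mm off centre.
- **Bottle and gripper:** The bottle is still standing where it was, judged by eye from the pictures. The gripper was open and well clear of everything.
- **Camera disagreement:** My rough side-camera readings, taken by eye at the start, differed from the top camera by 5–15 mm. I used the top camera, and the wrist camera agreed with it to about 2 pixels at each coil.

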